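# Clear the test box and set its connector caps

### The job

The sloping test box has to be readied for a test. First clear the two closed cases from in front of it by stacking them squarely on the case that stands off to one side, the thickest case going on first and the thinnest on top. Then pull the long bar-shaped cap on the sloping face all the way out to its stop and press both round caps fully home, leaving the spray can, tape roll, multimeter and the bottom case where they are.

Things in the scene. Friction and masses are not known exactly. Their poses are not given: they have to be found in the camera images.
- test_box: fixed grey metal wedge-shaped box, 300 mm wide (y), 125 mm deep (x): front edge (-x, robot side) 22 mm high, upper face sloping up at 30 degrees to 94 mm at the back. Origin: centre of its underside. Three connectors with captive black caps sit in a level row half way up the slope, 95 mm apart (middle one at y = 0), in any order: a long bar cap and two round caps.
- bar_cap_top (a point): centre of the outer face of the black bar cap, 92 mm long (its y, level), 16 mm thick (its x, up the slope) and 22 mm tall (its z, square to the slope = slide axis, outwards). Point and axes move with the cap. When home its underside is 4 mm off the sloping face, on a steel plate 24 by 100 mm.
- bar_cap (a joint): Cap travel in m along its slide axis: 0 is fully home, 0.020 is fully out against the stop; it stays where it is left (about 6 N to move it). Bar cap, starts home or nearly so.
- cap_a_top (a point): centre of the flat outer face of a round black cap 30 mm in diameter and 18 mm tall; z is its slide axis, square to the slope, pointing outwards (x up the slope, y level). The point moves with the cap. When home the cap's underside is 4 mm off the sloping face, on a steel collar 38 mm in diameter.
- cap_a (a joint): Cap travel in m along its slide axis: 0 is fully home, 0.020 is fully out against the stop; it stays where it is left (about 6 N to move it). Round cap; starts part-way out.
- cap_b_top (a point): the same point on the other round cap, which is identical.
- cap_b (a joint): Cap travel in m along its slide axis: 0 is fully home, 0.020 is fully out against the stop; it stays where it is left (about 6 N to move it). The other round cap; starts part-way out.
- case_base: bottom case of the column, standing off to the left or the right: closed hard-plastic parts case, plain grey with a thin black lid seam and a small black latch on each short end; 90 (x) by 60 (y) by 48 mm high, about 0.6 kg. Origin: centre of its underside; x runs along its 90 mm length, z up.
- case_thick: thickest case, one of the two in front of the test box: closed hard-plastic parts case, plain grey with a thin black lid seam and a small black latch on each short end; 90 (x) by 60 (y) by 64 mm high, about 0.25 kg. Origin: centre of its underside; x runs along its 90 mm length, z up.
- case_thin: thinnest case, the other one in front of the test box: closed hard-plastic parts case, plain grey with a thin black lid seam and a small black latch on each short end; 90 (x) by 60 (y) by 40 mm high, about 0.16 kg. Origin: centre of its underside; x runs along its 90 mm length, z up.
- spray_can: bystander: upright can, 54 mm in diameter, 150 mm high; origin at the centre of its underside
- tape_roll: bystander: brown ring lying flat, 84 mm outside, 52 mm inside, 24 mm high; origin at the centre of its underside
- multimeter: bystander: black hand-held meter lying flat, 130 (x) by 70 (y) by 32 mm with a small dial on top reaching 37 mm; origin at the centre of its underside

How it is judged (in metres and radians):
On the way, in this order (a step that is already met when the one before it is completed fails the run):
1. the thickest case stands squarely on the bottom case and the thinnest squarely on top of that (x of case_thick in the frame of case_base between -0.01 and 0.01 m and y of case_thick in the frame of case_base between -0.01 and 0.01 m and z of case_thick in the frame of case_base between 0.044 and 0.052 m and angle between the x axis of case_thick and the x axis of case_base, either way round below 0.14 rad and angle between each of case_thick, case_thin's own z axis and vertical below 0.08 rad and x of case_thin in the frame of case_thick between -0.01 and 0.01 m and y of case_thin in the frame of case_thick between -0.01 and 0.01 m and z of case_thin in the frame of case_thick between 0.06 and 0.068 m and angle between the x axis of case_thin and the x axis of case_thick, either way round below 0.14 rad), for 0.2 s.
2. the bar cap is out at its stop and both round caps are home (value of joint bar_cap above 0.017 m and value of joint each of cap_a, cap_b below 0.0025 m), for 0.2 s.
At the end, for the whole second after the job is handed in: The thickest case rests on the bottom case and the thinnest on the thickest, each centred within 10 mm along both edges, turned less than 8 degrees and level, at rest; the bar cap is out by more than 17 of its 20 mm; both round caps are within 2.5 mm of fully home (all of step 1 and all of step 2 and linear speed of each of case_base, case_thick, case_thin below 0.02 m/s); the robot touches nothing.
It fails at once if the bottom case is moved more than 30 mm (distance of case_base from where it was at the start of the episode above 0.03 m).
It fails at once if the spray can is moved more than 30 mm (distance of spray_can from where it was at the start of the episode above 0.03 m).
It fails at once if the tape roll is moved more than 30 mm (distance of tape_roll from where it was at the start of the episode above 0.03 m).
It fails at once if the multimeter is moved more than 30 mm (distance of multimeter from where it was at the start of the episode above 0.03 m).
It also fails if it takes over 72 s, if anything falls off the work surface, if the arm or the gripper's body presses on something with over 40 N, if the wrist force passes 120 N, or if a joint passes its speed limit or range.

### The arm

A 6-joint arm with a two-finger parallel gripper is mounted at the origin on the work surface. World frame = base frame: x ahead of the robot, y to its left, z up, the work surface at z = 0. Lengths are in mm, angles in rad, forces in N, time in s.
With the tool pointing down it reaches from about 300 to 850 mm from the base axis. Payload 4.2 kg.
Tool frame: the origin (TCP) lies between the finger pads; the fingertips stand 11 mm ahead of it and the grasp point (between the pads) lies 8 mm behind it; z points along the fingers, y is the line along which they close (so a half turn about z gives the same grasp; the last joint's range is limited). The gripper opens to 91 mm and grips with 3 to 60 N. Pads are 32 mm wide; open, the fingers measure 118 mm over their backs; the gripper's body (76 mm by 178 mm) begins 60 mm behind the grasp point.
Start: joints at [-1.194, 0.32, 1.565, -0, 1.257, -0.02], TCP at [222.224, -530.338, 224.976] pointing down, gripper open.
Joint ranges: [-3.11, 3.11], [-0.84, 2.01], [0.21, 2.61], [-1.34, 4.49], [0.05, 2.63], [-2.56, 2.56]. Speed limits (rad/s): [2.57, 2.57, 3.14, 3.14, 3.14, 3.14].

### API

Orientations are given as [roll, pitch, yaw] about the fixed x, y, z axes, in that order (R = Rz(yaw) Ry(pitch) Rx(roll)).
In Python, from workcell import r gives the robot as it stands. The module is installed in compiled form; this text tells all that it offers.
- The arm moves only by the shell command python3 -m jog 'ROWS'. ROWS is JSON, a list of rows, each a list of 5 numbers: the shift along the tool's x, y, z in mm, then the turn about the tool's z in rad, then the opening, from 0 (shut) to 1 (fully open). A call has 1 to 12 rows; each row is the pose to reach, as a shift and turn from the pose commanded when the call began, along the tool's axes at that moment; what a row does not reach only later rows make up. A row lasts 1/8 s, in which the tool goes at most 62.5 mm and 10.7 degrees, less where a joint would pass 70% of its speed; a pose out of reach is approached as far as the arm can. A call with a gripper value outside its range is refused whole. The fingers move at their own pace and stop on an object; the grip force is fixed at half the most. Time passes only in rows, so rows that repeat a pose let the fingers close. It gives the time, the measured TCP pose, the force, the opening and the grip force at its end, in the units of the state.
- r.get_obs(): the state, without advancing time (a new reading comes with each control period).
- r.camera(name): name is "scene" or "side" or "wrist"; returns the picture (480x640x3 uint8, red, green, blue); there is no depth.
- r.camera_model(name): a dict with "mtx" (3x3 intrinsics, pixels), "origin" and "attitude" of the camera in the world. Camera axes: x right, y down, z forward; pixel columns grow to the right and rows downward; lengths in mm; the calibration is good to about 2 mm. A picture is of the moment at which its call begins: read the wrist's pose just before it. camera_model takes no time and is no camera call; for the wrist camera it gives the pose at the moment of the call.
- r.job_done(): hands the job in; it is judged then, once.
The state is a dict: "clock": time; "joints": joint angles; "joint_velocities": joint speeds; "tau": joint torques, N m; "eef_pos": TCP position; "tool_rot": TCP orientation; "contact_force": force on the tool from outside, world axes, zero at the start; "torque": the same for the moment, N m; "width": finger opening in mm; "gripper_force": force on a finger pad.
Only numpy, scipy, OpenCV 4.12 (cv2) and the standard library are available. Lean on these libraries where they do the work, as an engineer would, in place of code of your own. Each camera call takes 0.05 s, during which the arm holds its last target. There are 200 camera calls.

## Working session

There is one attempt and no reset: what is moved stays moved. The work goes in short steps, Python scripts to look and compute and a shell command to move; the robot and the scene stay as the last step left them, time stands still between calls to the robot, and variables do not carry over. Pictures are saved under pics/ and viewed, at most 10 in all, crops included, and the job is handed in when it is done.

```bash
mkdir -p pics; python3 - <<'E'
from workcell import r
import cv2
print(r.get_obs())
for n in("scene","side","wrist"):
    print(n,r.camera_model(n)); cv2.imwrite(f"pics/{n}0.png",r.camera(n)[:,:,::-1])
E
```

```text
{'clock': 0.0, 'joints': array([-1.19400125e+00,  3.20306262e-01,  1.56566096e+00, -3.29648960e-05,
        1.25741246e+00, -1.99989599e-02]), 'joint_velocities': array([ 8.90263700e-06,  2.35282986e-04,  1.60266612e-03, -5.00247720e-05,
        2.63446396e-04, -1.39060236e-04]), 'tau': array([ 1.72105476e-03, -4.12457085e+01, -2.31974190e+01,  7.26512633e-02,
        4.58528416e-02, -1.59684532e-04]), 'eef_pos': array([ 222.03015451, -529.87828736,  224.11904118]), 'tool_rot': array([-3.13980535e+00, -4.40150846e-06,  3.96804218e-01]), 'contact_force': array([-0.01302155,  0.03478739, -0.04977137]), 'torque': array([ 0.08173111,  0.03201533, -0.02285454]), 'gripper_force': 0.0, 'width': 91.43843205416391}
scene {'mtx': array([[474.08167888,   0.        , 324.01082361],
       [  0.        , 474.08167888, 246.5340406 ],
       [  0.        ,   0.        ,   1.        ]]), 'origin': array([1151.00480105, -625.00043902,  683.17357375]), 'attitude': array([-2.20099784, -0.01578717,  0.76072556])}
side {'mtx': array([[473.33806079,   0.        , 317.77461557],
       [  0.        , 473.33806079, 237.45596302],
       [  0.        ,   0.        ,   1.        ]]), 'origin': array([356.27046982, 614.20543451, 553.91248823]), 'attitude': array([-2.18787588, -0.02063955, -2.77829522])}
wrist {'mtx': array([[358.67640781,   0.        , 317.04789587],
       [  0.        , 358.67640781, 237.22192007],
       [  0.        ,   0.        ,   1.        ]]), 'origin': array([ 286.88371903, -503.63004385,  382.51021532]), 'attitude': array([ 2.89226780e+00,  1.96704650e-03, -1.17418394e+00])}
```

View pics/scene0.png

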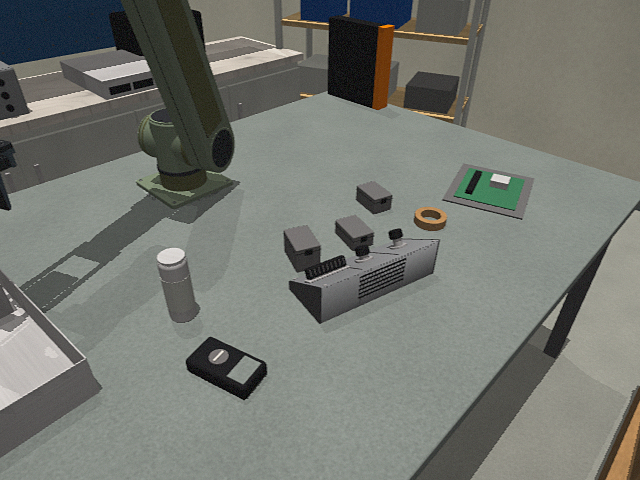

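View pics/side0.png

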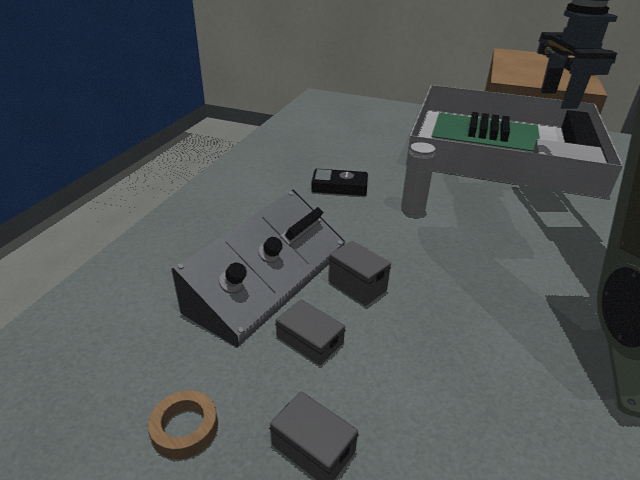

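The side view shows the test box with the bar at (305,222), round caps at (272,248) and (235,273), and the thick case at (360,272). The thin case is at (310,330) and the base case at (313,437), with the tape roll at (183,423). The scene view shows the same things, plus the spray can at (178,285) and the multimeter at (227,367). I'll zoom in to pick corners.

```bash
python3 - <<'E'
import cv2
a=cv2.imread("pics/scene0.png")[175:325,280:450]; cv2.imwrite("pics/sc_crop.png",cv2.resize(a,None,fx=4,fy=4,interpolation=cv2.INTER_CUBIC))
a=cv2.imread("pics/side0.png")[180:480,165:395]; a=cv2.convertScaleAbs(a,alpha=1.5,beta=10); cv2.imwrite("pics/si_crop.png",cv2.resize(a,None,fx=2,fy=2,interpolation=cv2.INTER_CUBIC))
E
```

```text
(no output)
```

View pics/sc_crop.png

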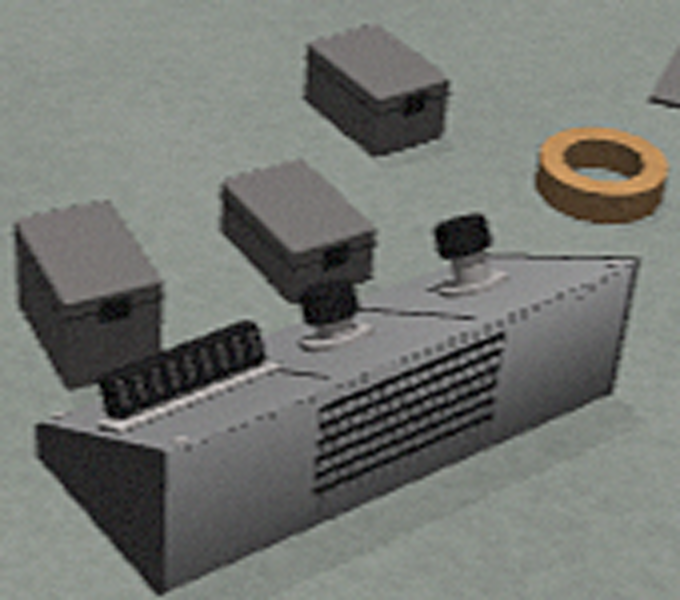

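View pics/si_crop.png

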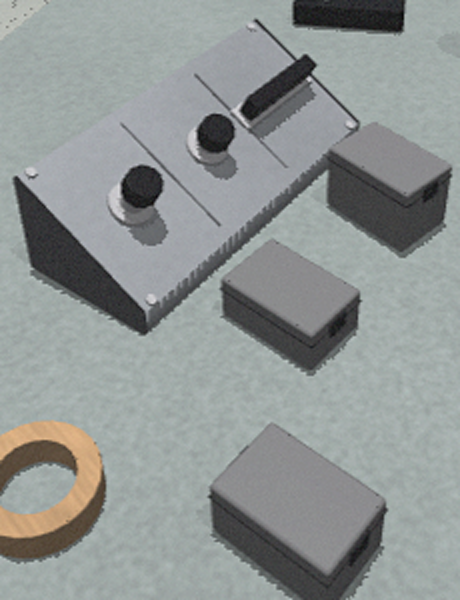

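The crops show every case top's four corners, the box edges and the caps. The order along the box from -y to +y is bar, round, round. I'll triangulate from these picks and fit poses.

```bash
cat > h.py <<'E'
import numpy as np, cv2
from scipy.spatial.transform import Rotation as R
from scipy.optimize import least_squares
def proj(m,P):
    q=R.from_euler('xyz',m["attitude"]).inv().apply(np.atleast_2d(P)-m["origin"])
    return (q[:,:2]/q[:,2:])@np.diag(np.diag(m["mtx"])[:2])+m["mtx"][:2,2]
def place(p,pts): return R.from_euler('z',p[3]).apply(pts)+p[:3]
def fit(views,pts,p0,fixz=None):
    # views: list of (model, pixels, indices)
    def f(p):
        p=np.array(p); 
        if fixz is not None: p[2]=fixz
        return np.concatenate([(proj(m,place(p,pts[i]))-px).ravel() for m,px,i in views])
    s=least_squares(f,p0,x_scale=[10,10,10,.1]); return s.x,np.abs(s.fun).max()
E
python3 - <<'E'
from h import *; from workcell import r
sc,si=r.camera_model("scene"),r.camera_model("side")
A=lambda l:np.array(l)/4.+[280,175]-.4
B=lambda l:np.array(l)/2.+[165,180]-.25
top=np.array([[45,30,0],[45,-30,0],[-45,-30,0],[-45,30,0.]])
D={"base":([(449,84),(377,100),(307,45),(377,25)],[(211,493),(272,424),(385,500),(325,574)]),
"thin":([(375,233),(297,255),(222,182),(300,160)],[(223,283),(275,241),(358,293),(313,338)]),
"thick":([(160,282),(66,305),(15,225),(108,201)],[(329,155),(374,123),(450,167),(405,194)])}
i=np.arange(4)
for n,(a,b) in D.items():
    for v in ([(sc,A(a),i),(si,B(b),i)],[(sc,A(a),i)],[(si,B(b),i)]):
        p,e=fit(v,top,[450,0,50,0]); print(n,p.round(2),"err px",e.round(2))
box=np.array([[62.5,150,94],[62.5,-150,94],[-62.5,-150,22],[-62.5,150,22],[62.5,-150,0],[-62.5,150,0]])
p,e=fit([(sc,A([(637,258),(165,450),(38,425),(163,592)]),np.array([0,1,2,4])),(si,B([(15,178),(257,18),(357,125),(150,308),(146,332)]),np.array([0,1,2,3,5]))],box,[550,0,0,0])
print("box",p.round(2),e)
# caps, predicted
for y in(-95,0,95):
  for h in (22,32,42):
    c=np.array([-h*.5,y,58+h*.866]); w=place(p,c); print(y,h,w.round(1),((proj(sc,w)[0]-[280,175])*4).round(),((proj(si,w)[0]-[165,180])*2).round())
E
```

```text
base [ 4.6889e+02  3.0383e+02  4.1890e+01 -2.9000e-01] err px 2.32
base [ 4.5320e+02  3.2641e+02  2.7640e+01 -3.1000e-01] err px 0.58
base [ 4.7380e+02  2.8973e+02  1.8230e+01 -2.8000e-01] err px 1.65
thin [ 5.3761e+02  1.3975e+02  3.4200e+01 -3.2000e-01] err px 2.1
thin [ 5.2224e+02  1.6167e+02  1.6480e+01 -3.1000e-01] err px 0.81
thin [ 5.4605e+02  1.1569e+02  8.0500e+00 -3.2000e-01] err px 0.92
thick [ 5.071e+02 -9.670e+00  5.861e+01 -4.200e-01] err px 2.61
thick [ 4.7548e+02  2.0570e+01  2.8160e+01 -4.1000e-01] err px 0.59
thick [ 5.166e+02 -4.926e+01  2.693e+01 -4.100e-01] err px 1.9
box [ 6.5935e+02  3.0110e+01 -2.1300e+00 -2.4000e-01] 2.0886825669612676
-95 22 [626.1 -59.6  74.9] [176. 357.] [281.  83.]
-95 32 [621.2 -58.4  83.6] [171. 339.] [285.  77.]
-95 42 [616.4 -57.2  92.2] [166. 321.] [290.  70.]
0 22 [648.7  32.7  74.9] [324. 300.] [215. 132.]
0 32 [643.8  33.9  83.6] [320. 283.] [220. 126.]
0 42 [639.   35.1  92.2] [315. 265.] [224. 120.]
95 22 [671.2 125.   74.9] [461. 248.] [139. 191.]
95 32 [666.4 126.2  83.6] [456. 231.] [143. 184.]
95 42 [661.5 127.4  92.2] [452. 214.] [147. 178.]
```

```bash
python3 -m jog '[[45,-40,-30,-0.18,1],[90,-80,-40,-0.36,1],[135,-120,-40,-0.54,1],[180,-160,-40,-0.72,1],[225,-200,-40,-0.9,1],[270,-240,-40,-1.08,1],[315,-280,-40,-1.26,1],[360,-315,-40,-1.44,1],[400,-350,-40,-1.62,1],[420,-370,-40,-1.8,1],[430,-380,-40,-1.98,1],[430,-380,-40,-2.16,1]]'; python3 - <<'E'
from workcell import r
import cv2,pickle
m=r.camera_model("wrist"); im=r.camera("wrist"); print(m)
pickle.dump(m,open("w1.pkl","wb")); cv2.imwrite("pics/w1.png",cv2.convertScaleAbs(im[:,:,::-1],alpha=1.4))
E
```

```text
clock: 1.65
eef_pos: [472.1, -12.5, 264.5]
tool_rot: [-3.141, -0.001, 2.565]
contact_force: [-0.2, 0.2, -0.4]
width: 91.4
gripper_force: 0.0
{'mtx': array([[358.67640781,   0.        , 317.04789587],
       [  0.        , 358.67640781, 237.22192007],
       [  0.        ,   0.        ,   1.        ]]), 'origin': array([415.04571071,  24.97103197, 422.8817622 ]), 'attitude': array([2.89331507e+00, 8.37476601e-05, 9.93844445e-01])}
```

View pics/w1.png

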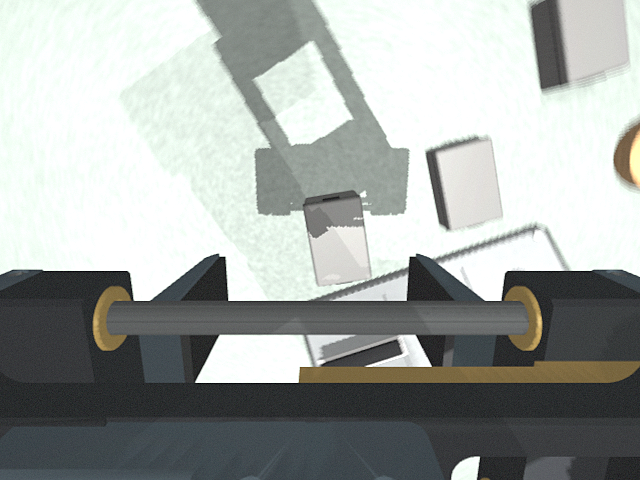

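The wrist view shows the thick case's top face with corners near (304,207), (357,200), (370,278) and (316,286). The thin case's corners are (436,150), (492,138), (501,219) and (450,229). I'll check both against the earlier fits.

```bash
python3 - <<'E'
from h import *; from workcell import r; import pickle
sc,si=r.camera_model("scene"),r.camera_model("side"); w=pickle.load(open("w1.pkl","rb"))
A=lambda l:np.array(l)/4.+[280,175]-.4
B=lambda l:np.array(l)/2.+[165,180]-.25
top=np.array([[45,30,0],[45,-30,0],[-45,-30,0],[-45,30,0.]]);i=np.arange(4)
D={"thin":([(375,233),(297,255),(222,182),(300,160)],[(223,283),(275,241),(358,293),(313,338)],[(501,219),(450,229),(436,150),(492,138)],40),
"thick":([(160,282),(66,305),(15,225),(108,201)],[(329,155),(374,123),(450,167),(405,194)],[(370,278),(316,286),(304,207),(357,200)],64)}
for n,(a,b,c,h) in D.items():
    V=[(sc,A(a),i),(si,B(b),i),(w,np.array(c)*1.,i)]
    for nm,v in (("w",V[2:]),("w+sc",[V[0],V[2]]),("w+si",V[1:]),("all",V)):
        p,e=fit(v,top,[450,0,50,-.3]); print(n,nm,p.round(2),e.round(2))
    for nm,v in (("w",V[2:]),("sc",V[:1]),("si",V[1:2]),("all",V)):
        p,e=fit(v,top,[450,0,50,-.3],fixz=h); print(n,nm,"fixz",p.round(2),e.round(2))
D={"base":([(449,84),(377,100),(307,45),(377,25)],[(211,493),(272,424),(385,500),(325,574)])}
for n,(a,b) in D.items():
  for v in ([(sc,A(a),i),(si,B(b),i)],[(sc,A(a),i)],[(si,B(b),i)]):
    p,e=fit(v,top,[450,0,50,-.3],fixz=48);print(n,"fixz",p.round(2),e.round(2))
E
```

```text
thin w [ 5.4219e+02  1.4396e+02  2.3660e+01 -3.4000e-01] 1.38
thin w+sc [ 5.3918e+02  1.4113e+02  3.3060e+01 -3.4000e-01] 1.83
thin w+si [ 5.3812e+02  1.4030e+02  3.4800e+01 -3.4000e-01] 2.19
thin all [ 5.3828e+02  1.4036e+02  3.4560e+01 -3.4000e-01] 2.11
thin w fixz [ 5.3719e+02  1.3899e+02  6.4140e+01 -3.4000e-01] 2.78
thin sc fixz [ 5.4422e+02  1.3410e+02  1.6319e+02 -3.2000e-01] 1.08
thin si fixz [ 5.3523e+02  1.4438e+02  1.6347e+02 -3.3000e-01] 2.86
thin all fixz [ 5.3723e+02  1.3990e+02  6.4010e+01 -3.4000e-01] 3.84
thick w [ 5.1402e+02 -1.3540e+01  4.2410e+01 -4.2000e-01] 1.54
thick w+sc [ 5.0965e+02 -1.1830e+01  5.9280e+01 -4.2000e-01] 2.81
thick w+si [ 5.1005e+02 -1.2650e+01  5.5240e+01 -4.2000e-01] 2.84
thick all [ 5.0925e+02 -1.1760e+01  5.7970e+01 -4.2000e-01] 3.34
thick w fixz [ 5.0869e+02 -1.1510e+01  5.0000e+01 -4.2000e-01] 3.14
thick sc fixz [ 5.1211e+02 -1.4460e+01  5.0000e+01 -4.2000e-01] 1.37
thick si fixz [ 5.0563e+02 -3.2400e+00  5.0000e+01 -4.2000e-01] 2.69
thick all fixz [ 5.0832e+02 -1.0760e+01  6.4170e+01 -4.2000e-01] 5.47
base fixz [ 4.6788e+02  3.0671e+02  1.0719e+02 -2.9000e-01] 3.02
base fixz [ 4.7471e+02  2.9703e+02  4.2146e+02 -3.2000e-01] 0.7
base fixz [ 4.6758e+02  3.0727e+02 -8.9940e+01 -2.8000e-01] 2.6
```

```bash
python3 -m jog '[[-15,10,40,-0.08,1],[-31,20,90,-0.155,1],[-31,20,140,-0.155,1],[-31,20,170,-0.155,1],[-31,20,195,-0.155,1],[-31,20,215,-0.155,1],[-31,20,226,-0.155,1],[-31,20,226,-0.155,1],[-31,20,226,-0.155,0],[-31,20,226,-0.155,0],[-31,20,226,-0.155,0],[-31,20,226,-0.155,0]]'
```

```text
clock: 3.2
eef_pos: [509.6, -13.8, 39.6]
tool_rot: [3.14, 0.002, 2.711]
contact_force: [0.9, 1.7, 3.5]
width: 59.9
gripper_force: 30.0
```

```bash
python3 -m jog '[[0,0,-10,0,0],[0,0,-40,0,0],[0,0,-90,0,0],[10,10,-140,0,0],[40,40,-180,-0.05,0],[70,65,-210,-0.1,0],[100,90,-225,-0.14,0],[118,109,-225,-0.14,0],[118,109,-225,-0.14,0],[118,109,-225,-0.14,0]]'; python3 - <<'E'
from workcell import r
import cv2,pickle
m=r.camera_model("wrist"); im=r.camera("wrist"); print(m["origin"])
pickle.dump(m,open("w2.pkl","wb")); cv2.imwrite("pics/w2.png",cv2.convertScaleAbs(im[:,:,::-1],alpha=1.0))
E
```

```text
clock: 4.45
eef_pos: [446.7, 133.5, 263.6]
tool_rot: [-3.14, -0.0, 2.852]
contact_force: [-0.6, -0.6, -4.3]
width: 60.1
gripper_force: 30.0
[381.29243435 153.23994237 421.96139259]
```

View pics/w2.png

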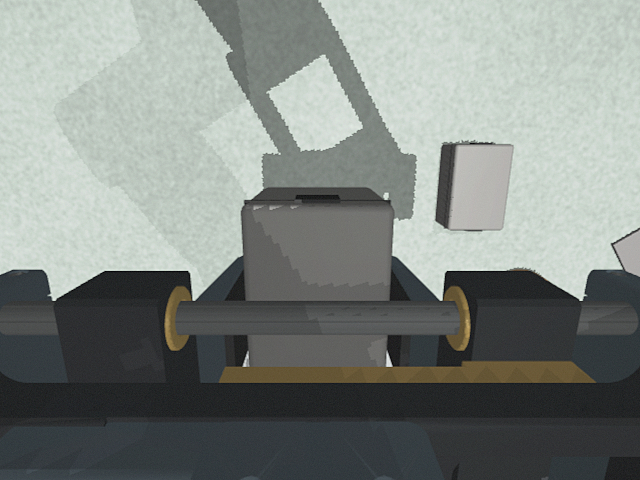

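The wrist view shows the held case with its top end edge on row ~204, columns 243–391. The base case's top face has corners (455,143), (513,145), (504,230) and (447,229).

```bash
python3 - <<'E'
from h import *; from workcell import r; import pickle
sc,si=r.camera_model("scene"),r.camera_model("side"); w=pickle.load(open("w2.pkl","rb")); w1=pickle.load(open("w1.pkl","rb"))
A=lambda l:np.array(l)/4.+[280,175]-.4
B=lambda l:np.array(l)/2.+[165,180]-.25
top=np.array([[43.5,28.5,0],[43.5,-28.5,0],[-43.5,-28.5,0],[-43.5,28.5,0.]]);i=np.arange(4)
c=np.array([(504,230),(447,229),(455,143),(513,145.)]);a=[(449,84),(377,100),(307,45),(377,25)];b=[(211,493),(272,424),(385,500),(325,574)]
V=[(sc,A(a),i),(si,B(b),i),(w,c,i)]
print("free all",fit(V,top,[469,304,48,-.3])); print("w only",fit(V[2:],top,[469,304,48,-.3]))
print("w fix48",fit(V[2:],top,[469,304,48,-.3],48))
def ray(m,px,z):
    d=R.from_euler('xyz',m["attitude"]).apply(np.linalg.inv(m["mtx"])@[*px,1]); return m["origin"]+d*(z-m["origin"][2])/d[2]
o=r.get_obs();z=o["eef_pos"][2]+24.4;print(o["eef_pos"])
T=R.from_euler('xyz',o["tool_rot"])
for px in ((243,205),(391,203)): print("held end, tool frame",T.inv().apply(ray(w,px,z)-o["eef_pos"]).round(1))
for n,cc,h in(("thick",[(370,278),(316,286),(304,207),(357,200)],64),("thin",[(501,219),(450,229),(436,150),(492,138)],40)):
    print(n,fit([(w1,np.array(cc)*1.,i)],top,[500,0,h,-.3],h))
E
```

```text
free all (array([ 4.69653671e+02,  3.04538060e+02,  4.34173107e+01, -2.88342334e-01]), np.float64(2.971711714335072))
w only (array([ 4.67677934e+02,  2.99029583e+02,  5.69888497e+01, -2.88579937e-01]), np.float64(1.676632392317856))
w fix48 (array([ 4.69672480e+02,  3.02653282e+02,  6.09762947e+02, -2.89626670e-01]), np.float64(2.2436373231620337))
[446.84438661 133.35055936 263.60578899]
held end, tool frame [ 47.  -27.8 -24.3]
held end, tool frame [ 47.8  27.9 -24.4]
thick (array([ 5.08510414e+02, -1.14067686e+01,  6.40018653e+01, -4.17373316e-01]), np.float64(1.6395432896539717))
thin (array([ 5.37017015e+02,  1.39083990e+02,  2.90584736e+02, -3.43834190e-01]), np.float64(1.0402164263821874))
```

```bash
python3 -m jog '[[4,30,0,0,0],[10,75,0,0,0],[17,120,20,0,0],[22,155,50,0,0],[24,169,90,0,0],[24,169,120,0,0],[24,169,145,0,0],[24,169,160,0,0],[24,169,168,0,0],[24,169,171,0,0],[24,169,171,0,0]]'; python3 - <<'E'
from workcell import r
import cv2
a=r.camera("scene")[:,:,::-1][140:240,330:430]; b=r.camera("side")[:,:,::-1][330:480,230:380]
cv2.imwrite("pics/pl.png",cv2.hconcat([cv2.resize(a,(400,400)),cv2.resize(b,(400,400))]))
E
```

```text
clock: 5.88
eef_pos: [472.7, 303.1, 93.5]
tool_rot: [3.141, 0.001, 2.852]
contact_force: [-0.4, 0.5, -3.1]
width: 60.0
gripper_force: 30.0
```

View pics/pl.png

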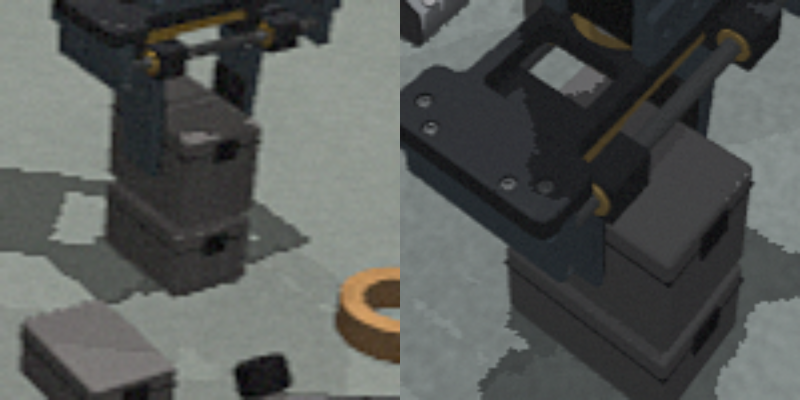

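The held case hovers about 5 mm above the base with its edges lined up in both views. I'll lower and release it.

```bash
python3 -m jog '[[0,0,2,0,0],[0,0,4,0,0],[0,0,5.5,0,0],[0,0,5.5,0,0],[0,0,5.5,0,0]]';  python3 -m jog '[[0,0,0,0,0.4],[0,0,0,0,1],[0,0,0,0,1],[0,0,-10,0,1],[0,0,-40,0,1],[0,0,-90,0,1],[0,0,-120,0,1],[0,0,-120,0,1]]'
```

```text
clock: 6.6
eef_pos: [472.3, 303.0, 87.6]
tool_rot: [3.141, 0.0, 2.852]
contact_force: [-0.7, -0.3, -0.8]
width: 59.8
gripper_force: 30.0
clock: 7.6
eef_pos: [473.7, 303.8, 210.7]
tool_rot: [3.136, 0.005, 2.852]
contact_force: [0.3, -0.2, -0.0]
width: 91.1
gripper_force: 0.0
```

```bash
python3 -m jog '[[-25,-33,0,0.05,1],[-55,-70,0,0.05,1],[-85,-108,20,0.05,1],[-105,-135,50,0.05,1],[-108,-140,90,0.05,1],[-108,-140,125,0.05,1],[-108,-140,155,0.05,1],[-108,-140,175,0.05,1],[-108,-140,187,0.05,1],[-108,-140,192,0.05,1],[-108,-140,192,0.05,1]]';  python3 -m jog '[[0,0,0,0,0],[0,0,0,0,0],[0,0,0,0,0],[0,0,0,0,0]]'
```

```text
clock: 8.98
eef_pos: [535.8, 137.9, 15.5]
tool_rot: [-3.142, 0.0, 2.802]
contact_force: [0.6, -0.5, -0.2]
width: 91.3
gripper_force: 0.0
clock: 9.48
eef_pos: [536.2, 138.2, 15.8]
tool_rot: [3.141, 0.001, 2.802]
contact_force: [0.6, -0.6, 2.0]
width: 59.9
gripper_force: 30.0
```

```bash
python3 -m jog '[[0,0,-10,0,0],[0,0,-40,0,0],[0,0,-90,0,0],[20,-7,-140,-0.02,0],[45,-15,-190,-0.05,0],[65,-22,-235,-0.05,0],[82,-27,-270,-0.05,0],[82,-27,-285,-0.05,0],[82,-27,-285,-0.05,0],[82,-27,-285,-0.05,0]]'; python3 - <<'E'
from workcell import r
import cv2,pickle
print(r.get_obs()["tool_rot"])
m=r.camera_model("wrist"); im=r.camera("wrist"); print(m["origin"])
pickle.dump(m,open("w3.pkl","wb")); cv2.imwrite("pics/w3.png",im[:,:,::-1])
E
```

```text
clock: 10.72
eef_pos: [449.3, 139.5, 298.6]
tool_rot: [-3.14, -0.003, 2.852]
contact_force: [-1.1, -0.1, -2.2]
width: 59.8
gripper_force: 30.0
[-3.13953568e+00 -2.76072371e-03  2.85150064e+00]
[384.3496125  159.28914117 457.06886044]
```

View pics/w3.png

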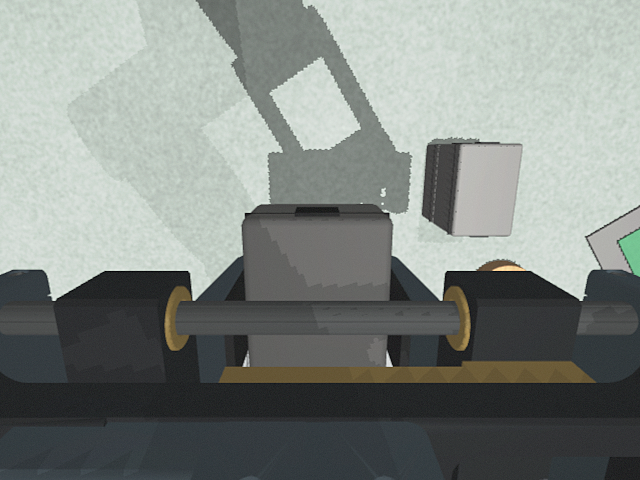

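The stack shows as one aligned column with top corners (463,143), (522,144), (513,236) and (456,234). The held thin case's end edge is on row 216, columns 244–391.

```bash
python3 - <<'E'
from h import *; from workcell import r; import pickle
w=pickle.load(open("w3.pkl","rb"))
top=np.array([[43.5,28.5,0],[43.5,-28.5,0],[-43.5,-28.5,0],[-43.5,28.5,0.]]);i=np.arange(4)
c=np.array([(513,236),(456,234.5),(463,143),(522,144.)])
print("thick top",fit([(w,c,i)],top,[469,304,112,-.3],112))
def ray(m,px,z):
    d=R.from_euler('xyz',m["attitude"]).apply(np.linalg.inv(m["mtx"])@[*px,1]); return m["origin"]+d*(z-m["origin"][2])/d[2]
o=r.get_obs();z=o["eef_pos"][2]+24.2
T=R.from_euler('xyz',o["tool_rot"])
for px in ((244,217),(391,216)): print(T.inv().apply(ray(w,px,z)-o["eef_pos"]).round(1))
E
```

```text
thick top (array([ 4.70213602e+02,  3.04600122e+02,  9.86403572e+01, -2.77662206e-01]), np.float64(1.8899721134200718))
[ 42.1 -27.8 -24. ]
[ 42.5  28.2 -24.1]
```

```bash
python3 -m jog '[[6,30,0,0,0],[13,75,0,0,0],[20,120,20,0,0],[26,150,50,0,0],[29,163,90,0,0],[29,163,120,0,0],[29,163,145,0,0],[29,163,158,0,0],[29,163,166,0,0],[29,163,166,0,0],[29,163,166,0,0]]'; python3 - <<'E'
from workcell import r
import cv2
a=r.camera("scene")[:,:,::-1][120:220,330:430]; b=r.camera("side")[:,:,::-1][300:450,230:380]
cv2.imwrite("pics/pl2.png",cv2.hconcat([cv2.resize(a,(400,400)),cv2.resize(b,(400,400))]))
E
```

```text
clock: 12.15
eef_pos: [468.8, 304.6, 135.3]
tool_rot: [3.14, 0.001, 2.852]
contact_force: [0.6, 0.6, -1.4]
width: 59.9
gripper_force: 30.0
```

View pics/pl2.png

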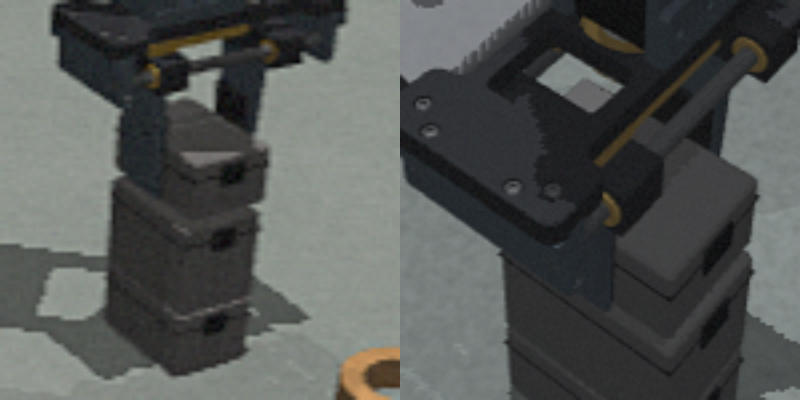

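The thin case hovers about 7 mm above the stack, aligned in both views. I'll lower and release it.

```bash
python3 -m jog '[[0,0,3,0,0],[0,0,5,0,0],[0,0,7,0,0],[0,0,7,0,0],[0,0,7,0,0]]';  python3 -m jog '[[0,0,0,0,0.4],[0,0,0,0,1],[0,0,0,0,1],[0,0,-10,0,1],[0,0,-40,0,1],[0,0,-90,0,1],[0,0,-90,0,1]]'
```

```text
clock: 12.88
eef_pos: [468.3, 304.3, 127.8]
tool_rot: [3.141, 0.0, 2.852]
contact_force: [-1.5, -1.0, 2.2]
width: 59.8
gripper_force: 30.0
clock: 13.75
eef_pos: [470.5, 305.7, 222.2]
tool_rot: [3.134, 0.007, 2.852]
contact_force: [-0.9, 0.6, -0.5]
width: 91.1
gripper_force: 0.0
```

```bash
python3 -m jog '[[-25,-30,-20,0.1,1],[-55,-67,-40,0.27,1],[-85,-105,-40,0.44,1],[-115,-140,-40,0.61,1],[-145,-177,-40,0.78,1],[-175,-215,-40,0.95,1],[-205,-250,-40,1.12,1],[-230,-280,-40,1.29,1],[-245,-300,-40,1.46,1],[-251,-307,-40,1.52,1],[-251,-307,-40,1.52,1],[-251,-307,-40,1.52,1]]'; python3 - <<'E'
from workcell import r
import cv2,pickle
o=r.get_obs(); m=r.camera_model("wrist"); im=r.camera("wrist"); pickle.dump((m,o["eef_pos"],o["tool_rot"]),open("w4.pkl","wb"))
cv2.imwrite("pics/w4.png",im[:,:,::-1])
cv2.imwrite("pics/sc4.png",r.camera("scene")[:,:,::-1]);cv2.imwrite("pics/si4.png",r.camera("side")[:,:,::-1])
a=cv2.imread("pics/w4.png")[0:300,150:490]
cv2.imwrite("pics/v4.png",cv2.resize(a,(680,600),interpolation=cv2.INTER_CUBIC))
E
```

```text
clock: 15.25
eef_pos: [620.7, -61.2, 257.0]
tool_rot: [-3.141, -0.0, 1.333]
contact_force: [-1.0, -0.9, -0.3]
width: 91.1
gripper_force: 0.0
```

View pics/v4.png

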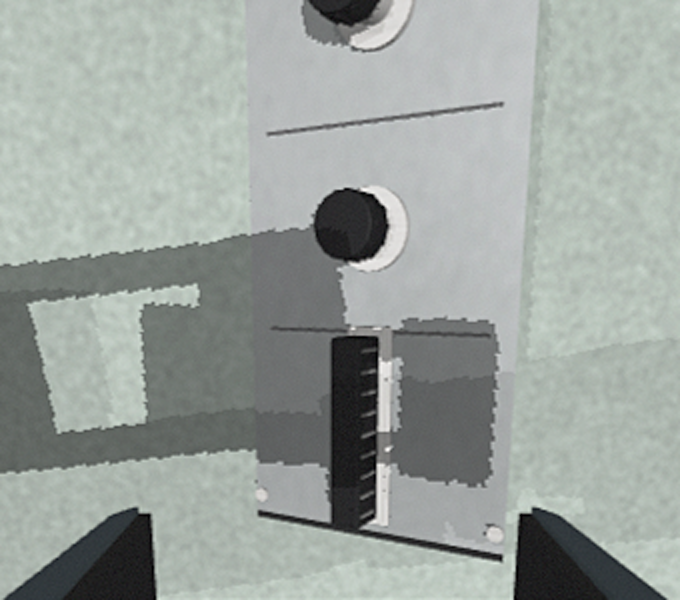

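In the wrist crop (2x, offset 150,0) the bar's outer face spans (331–358, 337–527). The middle cap's top is centred at about (345,225), and the far cap is partly cut off at the top. The box corners on the -y end are (260,513) and (503,558). I'll fit the box and the cap travels.

```bash
cat > fitbox.py <<'E'
from h import *; import pickle
from workcell import r
sc,si=r.camera_model("scene"),r.camera_model("side"); w,tp,tr=pickle.load(open("w4.pkl","rb"))
A=lambda l:np.array(l)/4.+[280,175]-.4
B=lambda l:np.array(l)/2.+[165,180]-.25
C=lambda l:np.array(l)/2.+[150,0]-.25
up=np.array([np.cos(np.pi/6),0,.5]); n=np.array([-.5,0,np.cos(np.pi/6)])
def bl(u,y,h): return np.array([0,y,58.])+u*up+h*n
box=np.array([[62.5,150,94],[62.5,-150,94],[-62.5,-150,22],[-62.5,150,22],[62.5,-150,0],[-62.5,150,0]])
def f(q,use):
    x,y,yaw,d,c=q; p=[x,y,0,yaw]; e=[]
    P=lambda m,l:proj(m,place(p,np.array(l)))
    if 'w' in use:
        e+=list((P(w,box[[2,1]])-C([(260,513),(503,558)])).ravel())
        # edge lines at image rows 0..: column of the front/back edges
        for (a,b),(col,row) in (((2,3),(248,0)),((1,0),(540,0))):
            g=P(w,box[[a,b]]); t=C([(col,row)])[0]; k=(t[1]-g[0,1])/(g[1,1]-g[0,1]); e.append(g[0,0]+k*(g[1,0]-g[0,0])-t[0])
        e+=list((P(w,[bl(-8,-95+46,26+d),bl(-8,-95-46,26+d),bl(8,-49,26+d),bl(8,-141,26+d)])-C([(331,337),(332,528),(358,337),(358,528)])).ravel())
        e+=list((P(w,[bl(0,0,22+c)])-C([(345,225)])).ravel())
    if 's' in use:
        e+=list((P(sc,box[[0,1,2,4]])-A([(637,258),(165,450),(38,425),(163,592)])).ravel())
    if 'i' in use:
        e+=list((P(si,box[[0,1,2,3,5]])-B([(15,178),(257,18),(357,125),(150,308),(146,332)])).ravel())
    return np.array(e)
if __name__=="__main__":
    for use in("w","wsi","si"):
        s=least_squares(f,[659,30,-.24,2,8],args=(use,),x_scale=[10,10,.1,5,5]); q=s.x
        print(use,q.round(3),np.abs(s.fun).max().round(2))
        if use!="si":
            p=[q[0],q[1],0,q[2]]
            print(" resid",s.fun.round(1)[:16]); print(" bar top",place(p,bl(0,-95,26+q[3])).round(1),"capmid",place(p,bl(0,0,22+q[4])).round(1),"home mid",place(p,bl(0,0,22)).round(1),"home far",place(p,bl(0,95,22)).round(1))
E
python3 fitbox.py
```

```text
w [ 6.62751e+02  2.94610e+01 -2.42000e-01  1.18900e+00  6.58000e+00] 1.86
 resid [-1.2 -1.3  0.7 -1.  -1.2  0.6 -0.2  0.2 -0.9 -0.8  1.6  0.8  0.3  1.9
  0.  -0.1]
 bar top [626.8 -59.5  81.5] capmid [648.9  32.9  82.8] home mid [652.1  32.1  77.1] home far [674.8 124.3  77.1]
wsi [ 6.61658e+02  2.94980e+01 -2.39000e-01 -4.14000e-01  4.53300e+00] 3.31
 resid [-1.8 -1.  -0.  -0.9 -2.6 -1.1 -0.3  0.4 -0.8 -1.   1.4  1.   0.4  1.6
 -0.1  0.4]
 bar top [626.7 -59.8  80.2] capmid [648.8  32.6  81. ] home mid [651.   32.1  77.1] home far [673.5 124.4  77.1]
si [ 6.59044e+02  3.07530e+01 -2.37000e-01  2.00000e+00  8.00000e+00] 2.02
```

```bash
python3 -m jog '[[3,9,40,0,0.36],[3,9,80,0,0.36],[3,9,110,0,0.36],[3,9,135,0,0.36],[3,9,150,0,0.36],[3,9,155,0,0.36],[3,9,155,0,0.36],[3,9,155,0,0.36]]'
```

```text
clock: 16.4
eef_pos: [631.2, -60.9, 103.6]
tool_rot: [3.139, -0.0, 1.332]
contact_force: [1.1, 0.3, -0.2]
width: 32.5
gripper_force: 0.0
```

```bash
python3 -m jog '[[0,-1,5,0,0.36],[0,-1,10,0,0.36],[0,-1,15,0,0.36],[0,-1,18,0,0.36],[0,-1,20,0,0.36],[0,-1,20,0,0.36]]'
```

```text
clock: 17.15
eef_pos: [629.5, -60.6, 82.3]
tool_rot: [-3.141, 0.0, 1.332]
contact_force: [-0.5, -0.6, -0.2]
width: 32.9
gripper_force: 0.0
```

```bash
python3 -m jog '[[0,0,0,0,0.25],[0,0,0,0,0],[0,0,0,0,0],[0,0,0,0,0]]'
```

```text
clock: 17.65
eef_pos: [629.3, -60.6, 82.5]
tool_rot: [-3.141, 0.0, 1.332]
contact_force: [-1.2, 0.0, 1.3]
width: 21.1
gripper_force: 26.9
```

```bash
python3 -m jog '[[0,-1,-1.7,0,0],[0,-2,-3.5,0,0],[0,-3,-5.2,0,0],[0,-4,-6.9,0,0],[0,-5,-8.7,0,0],[0,-5,-8.7,0,0]]'
```

```text
clock: 18.4
eef_pos: [624.4, -59.4, 91.4]
tool_rot: [-3.141, 0.0, 1.332]
contact_force: [1.2, 0.0, -4.2]
width: 20.3
gripper_force: 27.2
```

```bash
python3 -m jog '[[0,-1,-1.7,0,0],[0,-2,-3.5,0,0],[0,-3,-5.2,0,0],[0,-4,-6.9,0,0],[0,-5,-8.7,0,0],[0,-6,-10.4,0,0]]'
```

```text
clock: 19.15
eef_pos: [620.1, -58.4, 99.7]
tool_rot: [3.139, 0.0, 1.332]
contact_force: [7.5, -1.9, -19.2]
width: 20.0
gripper_force: 27.0
```

```bash
python3 -m jog '[[0,-0.5,-1,0,0],[0,-1,-1.7,0,0],[0,-1,-1.7,0,0]]'; python3 -c "
from workcell import r
o=r.get_obs();print(o['contact_force'],o['torque'])"
```

```text
clock: 19.52
eef_pos: [619.6, -58.3, 101.2]
tool_rot: [3.138, 0.0, 1.332]
contact_force: [9.2, -1.7, -21.5]
width: 18.5
gripper_force: 27.6
[  9.20805161  -1.69197413 -21.50416318] [-0.42424961 -2.04558255 -0.0238172 ]
```

```bash
python3 -m jog '[[0,0,0,0,0.36],[0,0,0,0,0.36],[0,0,0,0,0.36],[0,0,-15,0,0.36],[0,0,-40,0,0.36],[30,-5,-45,0,0],[65,-10,-45,0,0],[95,-14,-45,0,0],[95,-14,-45,0,0],[95,-14,-45,0,0]]'
```

```text
clock: 20.78
eef_pos: [626.9, 37.3, 149.0]
tool_rot: [3.141, 0.0, 1.332]
contact_force: [-0.2, -0.2, 0.9]
width: 0.5
gripper_force: 0.0
```

```bash
python3 -m jog '[[0,2,15,0,0],[0,2,30,0,0],[0,2,40,0,0],[0,2,43,0,0],[0,4,46.5,0,0],[0,6,50,0,0],[0,6,50,0,0]]'
```

```text
clock: 21.65
eef_pos: [632.8, 36.4, 98.2]
tool_rot: [3.141, 0.0, 1.332]
contact_force: [0.1, -0.7, -0.1]
width: 0.4
gripper_force: 0.0
```

```bash
python3 -m jog '[[0,1,1.7,0,0],[0,2,3.5,0,0],[0,3,5.2,0,0],[0,4,6.9,0,0],[0,4,6.9,0,0]]'
```

```text
clock: 22.28
eef_pos: [636.2, 35.5, 91.8]
tool_rot: [-3.141, 0.0, 1.332]
contact_force: [-1.0, -0.3, 5.1]
width: 0.6
gripper_force: 2.3
```

Contact is pushing against the cap's drag. I'll keep going to the home stop.

```bash
python3 -m jog '[[0,1,1.7,0,0],[0,2,3.5,0,0],[0,2.5,4.3,0,0],[0,2.5,4.3,0,0]]'
```

```text
clock: 22.78
eef_pos: [638.8, 34.9, 87.4]
tool_rot: [-3.141, -0.0, 1.332]
contact_force: [-1.8, 0.8, 3.5]
width: 0.8
gripper_force: 2.6
```

```bash
python3 -m jog '[[0,0.5,0.9,0,0],[0,1,1.7,0,0],[0,1,1.7,0,0]]'; python3 -m jog '[[0,0.5,0.9,0,0],[0,1,1.7,0,0],[0,1,1.7,0,0]]'
```

```text
clock: 23.15
eef_pos: [639.8, 34.7, 85.5]
tool_rot: [-3.141, 0.0, 1.332]
contact_force: [-2.0, 0.5, 4.7]
width: 0.5
gripper_force: 2.7
clock: 23.52
eef_pos: [640.0, 34.6, 85.1]
tool_rot: [-3.14, -0.0, 1.332]
contact_force: [-5.8, 0.9, 12.4]
width: 0.5
gripper_force: 6.8
```

```bash
python3 -m jog '[[0,1,1.7,0,0],[0,2,3.5,0,0],[0,2,3.5,0,0]]'
```

```text
clock: 23.9
eef_pos: [640.2, 34.6, 84.7]
tool_rot: [-3.138, -0.0, 1.332]
contact_force: [-14.7, 1.8, 29.5]
width: 0.5
gripper_force: 16.5
```

```bash
python3 -m jog '[[0,-5,-8.7,0,0],[0,-12,-21,0,0],[0,-17,-45,0,0],[30,-17,-50,0,0],[65,-17,-50,0,0],[95,-17,-50,0,0],[95,-17,-40,0,0],[95,-15,-26,0,0],[95,-12,-21,0,0],[95,-10,-17.3,0,0],[95,-8,-13.9,0,0],[95,-8,-13.9,0,0]]'
```

```text
clock: 25.4
eef_pos: [656.1, 127.2, 93.7]
tool_rot: [-3.138, 0.002, 1.331]
contact_force: [-4.1, -0.5, 2.0]
width: 0.4
gripper_force: 1.8
```

```bash
python3 -m jog '[[0,1,1.7,0,0],[0,2,3.5,0,0],[0,3,5.2,0,0],[0,4,6.9,0,0],[0,5,8.7,0,0],[0,6,10.4,0,0],[0,6.5,11.3,0,0],[0,6.5,11.3,0,0]]'
```

```text
clock: 26.4
eef_pos: [661.4, 126.0, 84.4]
tool_rot: [-3.137, 0.002, 1.331]
contact_force: [-10.9, -1.0, 12.3]
width: 0.5
gripper_force: 7.7
```

```bash
python3 -m jog '[[0,1,1.7,0,0],[0,2,3.5,0,0],[0,2.5,4.3,0,0],[0,2.5,4.3,0,0]]'
```

```text
clock: 26.9
eef_pos: [661.6, 126.0, 84.0]
tool_rot: [-3.134, 0.001, 1.331]
contact_force: [-20.7, 0.1, 31.8]
width: 0.4
gripper_force: 18.7
```

```bash
python3 -m jog '[[0,-5,-8.7,0,0],[0,-12,-21,0,0],[0,-17,-60,0,0],[0,-20,-110,0,0],[0,-60,-150,0,0],[-30,-110,-170,0,0],[-70,-160,-170,0,0],[-110,-200,-170,0,0],[-150,-220,-170,0,0],[-190,-220,-170,0,0],[-190,-220,-170,0,0],[-190,-220,-170,0,0]]'; python3 - <<'E'
from fitbox import *
q=[662,29.5,-.24]; p=[q[0],q[1],0,q[2]]
def dark(im,c,rad):
    g=im.max(2); m=np.zeros(g.shape,np.uint8); cv2.circle(m,tuple(int(v) for v in c),rad,255,-1)
    ys,xs=np.nonzero((g<45)&(m>0)); return np.array([xs.mean(),ys.mean(),len(xs)]).round(1)
for n,m,old in(("scene",sc,"pics/scene0.png"),("side",si,"pics/side0.png")):
    new=np.ascontiguousarray(r.camera(n)[:,:,::-1]); cv2.imwrite(f"pics/{n}_end.png",new); o=cv2.imread(old)
    for lab,y,h in(("bar",-95,15),("mid",0,13),("far",95,13)):
        P=[proj(m,place(p,bl(0,y,h+d)))[0] for d in(0,10,20)]
        rad=24 if lab=="bar" else 12
        print(n,lab,"home",P[0].round(1),"out",P[2].round(1),"old",dark(o,P[1],rad),"new",dark(new,P[1],rad))
E
```

```text
clock: 28.4
eef_pos: [408.2, -6.4, 248.7]
tool_rot: [3.14, -0.001, 1.331]
contact_force: [0.3, 0.5, 0.2]
width: 0.1
gripper_force: 0.0
scene bar home [325.6 267.4] out [323.1 258.2] old [321.6 264.7 419. ] new [321.8 259.  334. ]
scene mid home [362.9 253.9] out [360.6 245.1] old [361.3 247.9 169. ] new [362.8 254.9 108. ]
scene far home [397.  240.6] out [394.9 232.1] old [395.1 233.8 111. ] new [397.  241.6  97. ]
side bar home [302.7 222. ] out [307.1 215.9] old [304.4 222.2 434. ] new [307.2 217.9 455. ]
side mid home [269.5 247.4] out [273.8 241.2] old [272.4 246.2 275. ] new [269.3 249.4 129. ]
side far home [231.2 276.3] out [235.  270.2] old [235.2 273.2 326. ] new [231.4 277.4 136. ]
```

```bash
python3 - <<'E'
from fitbox import *; import itertools
def hull(m,pts):
    M=np.zeros((480,640),np.uint8); cv2.fillConvexPoly(M,cv2.convexHull((proj(m,pts)*16).astype(np.int32).reshape(-1,1,2)),1,shift=4); return M
p=[662,29.5,0,-.24]
def best(mask,gen,m,ds):
    out=[]
    for d in ds:
        H=hull(m,gen(d)); b=(0,)
        for dx,dy in itertools.product((-2,-1,0,1,2),repeat=2):
            S=np.roll(H,(dy,dx),(0,1)); b=max(b,((S&mask).sum()/(S|mask).sum(),dx,dy))
        out.append((d,round(float(b[0]),3),b[1:]))
    return out
bar=lambda d:place(p,np.array([bl(u,-95+y,4+d+h) for u in(-8,8) for y in(-46,46) for h in(0,22)]))
for n,m in(("scene",sc),("side",si)):
    for k in("0","_end"):
        im=cv2.imread(f"pics/{n}{k}.png"); roi=cv2.dilate(hull(m,np.vstack([bar(0),bar(20)])),np.ones((3,3)))
        mask=((im.max(2)<62)&(roi>0)).astype(np.uint8); print(n,k,best(mask,bar,m,(0,4,8,12,16,18,20)))
    d=cv2.absdiff(cv2.imread(f"pics/{n}0.png"),cv2.imread(f"pics/{n}_end.png")).max(2)
    cs=lambda L:place([469.8,304,0,-.289],np.array([[x,y,z] for x in(-45,45) for y in(-30,30) for z in L]))
    roi=cv2.dilate(hull(m,cs((48,152))),np.ones((31,31)));base=hull(m,cs((0,48)))
    M=((d>25)&(roi>0)&(base==0)).astype(np.uint8); M=cv2.morphologyEx(M,cv2.MORPH_OPEN,np.ones((3,3)))
    H=hull(m,cs((48,152)))*(base==0); u=np.argwhere(M); v=np.argwhere(H)
    print(n,"stack bbox seen",u.min(0),u.max(0),"model",v.min(0),v.max(0),"IoU",(M&H).sum()/(M|H).sum())
E
```

```text
scene 0 [(0, 0.608, (-2, -1)), (4, 0.618, (-1, 1)), (8, 0.607, (1, 2)), (12, 0.517, (2, 2)), (16, 0.463, (0, 2)), (18, 0.421, (-1, 2)), (20, 0.402, (-1, 2))]
scene _end [(0, 0.289, (-2, -2)), (4, 0.396, (-2, -2)), (8, 0.545, (-2, -2)), (12, 0.751, (-2, -2)), (16, 0.751, (0, -1)), (18, 0.765, (0, 0)), (20, 0.766, (0, 1))]
scene stack bbox seen [151 357] [190 396] model [145 356] [192 397] IoU 0.6770231213872833
side 0 [(0, 0.867, (2, 1)), (4, 0.884, (1, 2)), (8, 0.804, (1, 2)), (12, 0.76, (1, 2)), (16, 0.696, (2, 2)), (18, 0.668, (2, 2)), (20, 0.64, (2, 2))]
side _end [(0, 0.816, (2, -2)), (4, 0.862, (2, -1)), (8, 0.838, (2, 0)), (12, 0.849, (2, 0)), (16, 0.843, (1, 1)), (18, 0.849, (1, 2)), (20, 0.837, (0, 2))]
side stack bbox seen [315 265] [479 363] model [330 263] [426 365] IoU 0.3613910574875798
```

```bash
python3 -c "
from workcell import r
print(r.job_done())"
```

```text
the job is handed in; nothing more can be done
None
```

I handed the job in at about 28.5 s. The thick and thin cases are stacked on the base, the bar cap is pulled out to its stop, and both round caps are pressed home. Forces and end-of-run images agree with this, though the images put the bar cap only at about 16–20 mm out, and no verdict came back.

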